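# Put the wax tin away in the stayed chest

### The job

Put the small tin of wax away in the chest: raise the lid by its handle until the folding stay on the chest's side locks and holds it with your hand off, then set the tin down gently and upright in the empty bay. Then take the red knob at the stay's knee, lift slightly to free the lock, fold the knee and ease the lid down until it is fully shut. Never let the lid drop, do not strain the stay, and leave the bottle, the dish and the brush where they are.

Things in the scene. Friction and masses are not known exactly. Their poses are not given: they have to be found in the camera images.
- chest: Plywood chest fixed to the bench, 240 mm deep (x) by 280 mm wide (y), rim 110 mm high, walls 10 mm. Origin: centre of its underside. x points from the handle side to the hinge side, y to the side that carries the stay, z up. A divider 62 mm high parts the inside: on the stay's side foam with jars, on the other side (-y) the empty bay.
- bay (a point): Centre of the empty bay's floor, 20 mm above the bench (90 mm below the rim). The bay is 220 mm long in the chest's x and 146 mm wide in its y; axes as the chest's. The open lid leans over the hinge-side half, so there is more room over the handle-side half.
- lid (a joint): Lid angle, rad: 0 shut, grows as it opens. Each chest's stay is set a little differently: the lid rests on the locked stay at 1.09 to 1.18, and 0.09 rad above that the stay draws taut and the lid goes no farther. A 12 mm board, 244 mm deep, about 0.75 kg (0.6 to 0.9); it falls shut unless the locked stay or a hand holds it.
- lid_hinge (a point): Middle of the lid's hinge line, which runs along the chest's y: 120 mm from the chest's centre in +x and 110 mm above the bench.
- lid_handle (a point): Middle of the steel bar handle on the lid: a 10 mm round bar, 120 mm long, parallel to the hinge line, its axis 35 mm above the lid's top, 200 mm from the hinge line (47 mm above it when shut). Pinched across from above it can turn between the pads as the lid swings. With the lid up it is on the board's far side, with 30 mm between bar and board.
- stay_lower: Lower link of the folding steel stay, outside the chest's +y wall. Origin at its pivot on the wall; its own -x runs to the knee pin. Its slotted head is clamped by a screw, set differently on each chest: 77 to 86 mm from pivot to knee with the pin at the bottom of its slot. The pin can slide 10 mm farther out. Locked, it leans about 31 deg from upright to the hinge side.
- stay_foot (a point): The lower link's pivot on the chest's wall: 30 mm below the rim, 150 mm from the hinge line towards the handle side, 146 mm from the chest's centre in +y.
- stay_upper: Upper link: from its pivot on the lid's +y edge (origin; 140 mm from the hinge line, 6 mm above the lid's underside) its own -x runs 105 mm to the knee. In line with the lower link when locked. From straight the knee folds only towards the handle side (-x of the chest). A light stay: it bends beyond about 24 N between its links, that is about 13 N at the handle past taut, or 8 N sideways at the knob while locked.
- knee_knob (a point): Middle of the red knob on the knee, coaxial with the pin: a 12 mm round peg along the chest's y, free from 15 to 61 mm out from the wall, with an 18 mm end disc; this point is 40 mm out. Locked: about 150 mm above the bench, 108 mm from the hinge line. Shut: 75 mm above the bench, 236 mm from the hinge line, the folded lower link lying on a rubber rest peg. It moves on an arc of 77 to 96 mm about stay_foot.
- stay_head (a point): Upper link's pivot on the lid's edge. The lock: stay straight, pin at its slot's bottom, a nose past the knee sits in a notch and the knee cannot fold. Drawing the pin to the top of its slot (10 mm) frees it: lift the knob along the stay, 2 to 8 N, more when taut. A lid raised till taut and let down 5 deg locks by itself; else the stay folds again. Folding, the lid drives the knob with up to 17 N.
- wax_tin: Small round tin, cream wall with a red band and brass lid, 56 mm across, 36 mm high, about 0.16 kg, upright and loose on the bench. Origin: centre of its underside.
- solvent_bottle: Amber glass bottle, 44 mm across, 85 mm high, loose on the bench; leave it. Origin: centre of its underside.
- dish: White ceramic dish, 68 mm across, 30 mm high, loose on the bench; leave it. Origin: centre of its underside.
- polishing_brush: Wooden-backed polishing brush, 50 by 150 mm, 52 mm high, bristles down, loose on the bench beyond the stay side of the chest; leave it. Origin: centre of its underside, long axis y.
There are look-alikes about, which are no part of the job. Leave any blue look-alike of the wax_tin alone.

How it is judged (in metres and radians):
On the way, in this order (a step that is already met when the one before it is completed fails the run):
1. the lid stands open on the locked, straight stay with the hand off the chest (value of joint lid above 1.06 rad and angle between the x axis of stay_lower and the x axis of stay_upper, either way round below 0.1 rad and contact force between the fingers and chest below 0.3 N), for 0.3 s.
2. the tin stands upright and released on the floor of the empty bay, the lid still held by the locked stay (all of step 1 and x of wax_tin in the frame of bay between -0.085 and 0.085 m and y of wax_tin in the frame of bay between -0.048 and 0.048 m and z of wax_tin in the frame of bay below 0.006 m and angle between wax_tin's own z axis and vertical below 0.1 rad and contact force between the fingers and wax_tin below 0.1 N and linear speed of wax_tin below 0.02 m/s), for 0.2 s.
At the end, for the whole second after the job is handed in: The lid is fully shut (within 0.02 rad); the tin stands upright (within 0.1 rad) and at rest on the floor of the empty bay (origin within 85 mm in x, 48 mm in y of the bay's centre, less than 6 mm above its floor) (x of wax_tin in the frame of bay between -0.085 and 0.085 m and y of wax_tin in the frame of bay between -0.048 and 0.048 m and z of wax_tin in the frame of bay below 0.006 m and angle between wax_tin's own z axis and vertical below 0.1 rad and value of joint lid below 0.02 rad and linear speed of wax_tin below 0.02 m/s); the robot touches nothing.
It fails at once if the lid drops: it closes faster than 2.5 rad/s (velocity of joint lid below -2.5 rad/s).
It fails at once if the stay is strained: more than 24 N between its two links (forced while locked, or hauled on when taut) (contact force between stay_lower and stay_upper above 24 N).
It fails at once if the tin is dropped into the chest (faster than 0.7 m/s at the bay) (linear speed of wax_tin above 0.7 m/s and z of wax_tin in the frame of bay below 0.08 m and horizontal distance between wax_tin and bay below 0.09 m).
It fails at once if the bottle, the dish or the brush is moved more than 25 mm, or the bottle is tipped (distance of any of solvent_bottle, dish, polishing_brush from where it was at the start of the episode above 0.025 m or angle between solvent_bottle's own z axis and vertical above 0.3 rad).
It also fails if it takes over 72 s, if anything falls off the work surface, if the arm or the gripper's body presses on something with over 40 N, if the wrist force passes 120 N, or if a joint passes its speed limit or range.

### The arm

A 6-joint arm with a two-finger parallel gripper is mounted at the origin on the work surface. World frame = base frame: x ahead of the robot, y to its left, z up, the work surface at z = 0. Lengths are in m, angles in degrees, forces in N, time in s.
With the tool pointing down it reaches from about 0.4 to 0.825 m from the base axis. Payload 7 kg.
Tool frame: the origin (TCP) lies midway between the tips of the shut fingers; the grasp point (between the pads) lies ctrl.tcp_to_grasp behind it (ctrl.tcp_to_grasp is the distance from the TCP to the grasp point, in m); z points along the fingers, y is the line along which they close (so a half turn about z gives the same grasp; the last joint's range is limited). The gripper opens to 88 mm and grips with 3 to 60 N. Pads are 19 mm wide; open, the fingers measure 130 mm over their backs; the gripper's body (78 mm by 193 mm) begins 47 mm behind the grasp point.
Start: joints at [-50.185, 20.546, 0.682, 0, -70.136, -16.507], TCP at [0.267, -0.62, 0.227] pointing down, gripper open.
Joint ranges: [-176.03, 176.03], [-82.01, 121.73], [-58.28, 71.71], [-173.87, 95.51], [-174.79, -0.11], [-173.66, 173.66]. Speed limits (degrees/s): [136.94, 136.94, 172.46, 180, 180, 180].

### API

Orientations are given as [roll, pitch, yaw] about the fixed x, y, z axes, in that order (R = Rz(yaw) Ry(pitch) Rx(roll)).
In Python, from plant import ctrl, imaging, close_job gives the robot as it stands.
- The arm moves only by the shell command python3 -m crank 'ROWS'. ROWS is JSON, a list of rows, each a list of 3 entries, a list of its own where there are three numbers: the shift along the world's x, y, z in m, then the turn, a rotation vector about the world's x, y, z in degrees, then the opening, from -1 (shut) to 1 (fully open), so that 0 is half open. A call has 1 to 12 rows; each row shifts and turns the commanded pose from where the row before left it; what a row does not reach is not made up. A row lasts 1/10 s, in which the tool goes at most 50 mm and 8.59 degrees, less where a joint would pass 70% of its speed; a pose out of reach is approached as far as the arm can. A call is refused whole if a number of a shift passes 0.05 or a number of a turn 8.59, either way. A call with a gripper value outside its range is refused whole. The fingers move at their own pace and stop on an object; the grip force is fixed at half the most. Time passes only in rows, so rows that do not move let the fingers close. It gives the time, the measured TCP pose, the force, the opening and the grip force at its end, in the units of the state.
- ctrl.get_obs(): the state, without advancing time (a new reading comes with each control period).
- imaging.snapshot(name): name is "scene" or "top"; returns (picture, depth): 480x640x3 uint8, blue, green, red; 480x640 float32, m along the optical axis (not along the pixel's ray), 0 where there is no reading.
- imaging.camera_model(name): a dict with "mtx" (3x3 intrinsics, pixels), "R" (3x3) and "t" (3): a world point X has camera coordinates R X + t. Camera axes: x right, y down, z forward; pixel columns grow to the right and rows downward; lengths in m; the calibration is good to about 2 mm. A picture is of the moment at which its call begins. camera_model takes no time and is no camera call.
- close_job(): hands the job in; it is judged then, once.
The state is a dict: "clock": time; "joint_pos": joint angles; "qvel": joint speeds; "tau": joint torques, N m; "tool_pos": TCP position; "orientation": TCP orientation; "force": force on the tool from outside, world axes, zero at the start; "moment": the same for the moment, N m; "opening": finger opening in m; "gripper_force": force on a finger pad.
Only numpy, scipy, OpenCV 4.12 (cv2) and the standard library are available. Lean on these libraries where they do the work, as an engineer would, in place of code of your own. Each camera call takes 0.05 s, during which the arm holds its last target. There are 200 camera calls.

## Working session

There is one attempt and no reset: what is moved stays moved. The work goes in short steps, Python scripts to look and compute and a shell command to move; the robot and the scene stay as the last step left them, time stands still between calls to the robot, and variables do not carry over. Pictures are saved under pics/ and viewed, at most 12 in all, crops included, and the job is handed in when it is done.

```bash
mkdir -p pics; ls
python3 - <<'E'
from plant import ctrl, imaging
import cv2,numpy as np
print(ctrl.get_obs(), ctrl.tcp_to_grasp)
for n in ("scene","top"):
    p,d=imaging.snapshot(n); cv2.imwrite(f"pics/{n}0.png",p); np.save(f"pics/{n}0.npy",d)
    m=imaging.camera_model(n); print(n,np.round(m["mtx"],1).tolist(),np.round(m["R"],3).tolist(),np.round(m["t"],3))
E
```

```text
pics
{'clock': 0.0, 'joint_pos': array([-5.01848724e+01,  2.05911154e+01,  6.33130330e-01, -1.89951106e-02,
       -7.01359358e+01, -1.65058173e+01]), 'qvel': array([ 0.02858446, -0.06166515, -0.03687361,  0.06150355, -0.11875933,
        0.03794324]), 'tau': array([ 1.42088484e-03, -5.82714593e+01,  2.93060911e+01,  6.99731067e+00,
        6.72025941e-03, -2.31981066e-04]), 'tool_pos': array([ 0.2668543 , -0.6194737 ,  0.22562495]), 'orientation': array([ 1.79904876e+02, -9.56581225e-03, -1.56697151e+02]), 'force': array([-0.11125808, -0.86789128, -0.18211203]), 'moment': array([ 0.00566238,  0.0111921 , -0.02681372]), 'gripper_force': 0.0, 'opening': 0.08761893498913141} 0.0188
scene [[464.7, 0.0, 318.2], [0.0, 464.7, 237.4], [0.0, 0.0, 1.0]] [[-0.334, 0.942, -0.015], [0.646, 0.217, -0.732], [-0.687, -0.255, -0.681]] [ 0.167 -0.291  1.653]
top [[561.7, 0.0, 314.8], [0.0, 561.7, 251.6], [0.0, 0.0, 1.0]] [[0.084, -0.996, 0.004], [-0.976, -0.083, -0.203], [0.203, 0.013, -0.979]] [-0.027  0.592  1.15 ]
```

View pics/scene0.png

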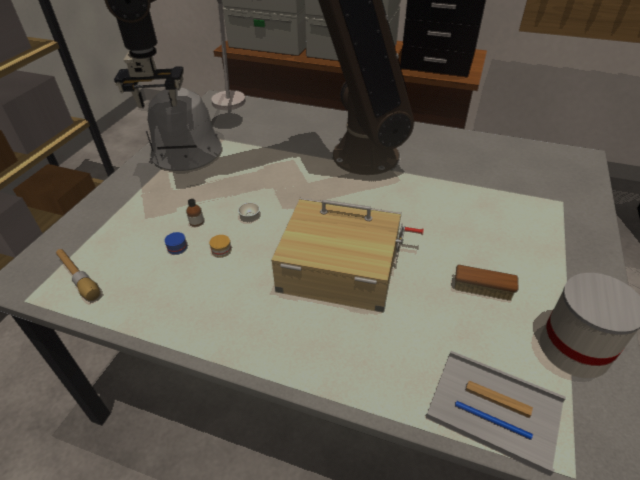

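View pics/top0.png

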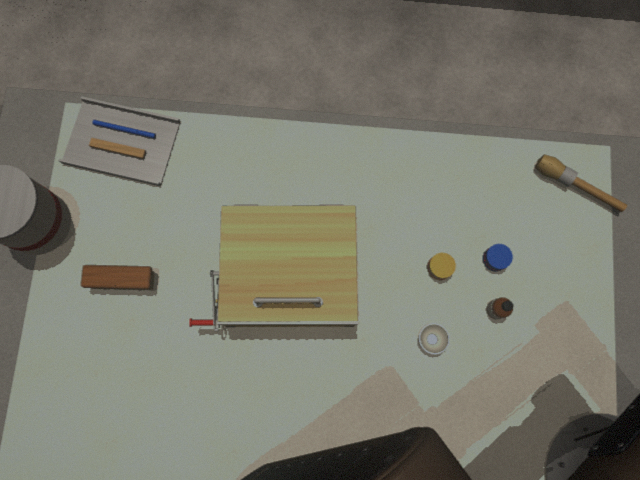

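Scene: the chest is centred near (340,250), its handle at (346,208) and its red knob at (415,231). In the top view the lid spans (220–357, 206–325), the handle is at (288,301) and the knob at (201,322).
Tin candidates in the top view are the brass/cream one at (442,266) and the blue one at (498,257). The brass lid with the cream wall fits; I'll confirm in a crop.

```bash
cat > h.py <<'E'
import numpy as np,cv2
from plant import ctrl, imaging
def cam(n):
    m=imaging.camera_model(n); return [np.array(m[k],float) for k in("mtx","R","t")]
def ray(n,uv):
    K,R,t=cam(n); d=R.T@np.linalg.inv(K)@np.array([uv[0],uv[1],1.]); return -R.T@t.ravel(),d
def onz(n,uv,z):
    c,d=ray(n,uv); return c+d*(z-c[2])/d[2]
def tri(a,b):  # pixel in scene, pixel in top
    P=[]
    for n in("scene","top"):
        K,R,t=cam(n); P.append(K@np.c_[R,t.reshape(3)])
    X=cv2.triangulatePoints(P[0],P[1],np.array(a,float).reshape(2,1),np.array(b,float).reshape(2,1)).ravel(); return X[:3]/X[3]
def proj(n,X):
    K,R,t=cam(n); p=K@(R@np.array(X,float)+t.ravel()); return p[:2]/p[2]
def blob(img,lo,hi,roi):
    x0,y0,x1,y1=roi; h=cv2.cvtColor(img[y0:y1,x0:x1],cv2.COLOR_BGR2HSV); m=cv2.inRange(h,np.array(lo),np.array(hi))
    c=max(cv2.findContours(m,cv2.RETR_EXTERNAL,cv2.CHAIN_APPROX_NONE)[0],key=cv2.contourArea)
    return c.reshape(-1,2)+[x0,y0]
E
python3 - <<'E'
from h import *
S=cv2.imread("pics/scene0.png");T=cv2.imread("pics/top0.png");dS=np.load("pics/scene0.npy");dT=np.load("pics/top0.npy")
def box(c): 
    r=cv2.minAreaRect(c.astype(np.float32)); return np.round(r[0],1),np.round(r[1],1),round(r[2],1)
# tin lid
a=blob(S,(10,110,90),(28,255,255),(205,230,238,262)); b=blob(T,(10,110,90),(30,255,255),(420,245,465,290))
A=cv2.fitEllipse(a.astype(np.float32));B=cv2.fitEllipse(b.astype(np.float32)); print("tin",A,B,tri(A[0],B[0]),onz("top",B[0],.036))
# knob
a=blob(S,(0,150,70),(8,255,255),(398,220,430,240)); b=blob(T,(0,150,70),(8,255,255),(185,312,222,332))
ka,kb=box(a),box(b); print("knob",ka,kb,tri(ka[0],kb[0])); 
for c,n in((a,"S"),(b,"T")): print(n,c.min(0),c.max(0))
# lid board
b=blob(T,(15,50,100),(35,255,255),(200,190,375,340)); q=cv2.boxPoints(cv2.minAreaRect(b.astype(np.float32)))
for p in q: print("lid corner",p,onz("top",p,.122))
# height hist from depth in top: handle
K,R,t=cam("top"); v,u=np.mgrid[190:335,180:365]; z=dT[v,u]; P=np.stack([(u-K[0,2])/K[0,0]*z,(v-K[1,2])/K[1,1]*z,z],-1)
W=(P-t.ravel())@R
m=(W[...,2]>.145)&(z>0); h=W[m]; print("handle",m.sum(),h.min(0),h.max(0),np.median(h,0), u[m].min(),u[m].max(),v[m].min(),v[m].max())
r=cv2.minAreaRect(np.c_[u[m],v[m]].astype(np.float32)); print(r,onz("top",r[0],.157))
L=W[(abs(W[...,2]-.122)<.006)&(z>0)]; print("lid",L.min(0),L.max(0),np.median(L,0),cv2.minAreaRect((L[:,:2]*1000).astype(np.float32)))
for n,uv,z in(("dish",(433,340),.03),("bottle",(504,307),.08),("brush",(117,277),.05),("blue",(498,257),.036)): print(n,onz("top",uv,z))
c1=cv2.resize(S[190:300,160:440],None,fx=2.8,fy=2.8,interpolation=2);c2=cv2.resize(T[230:350,410:530],None,fx=2,fy=2)
o=np.zeros((600,784,3),np.uint8);o[:308,:]=c1[:,:784];o[320:560,:240]=c2;o[320:590,260:580]=cv2.resize(T[255:345,180:287],(320,270));cv2.imwrite("pics/crop1.png",o)
E
```

```text
tin ((219.17581176757812, 241.7956085205078), (13.869302749633789, 19.56525421142578), 79.57310485839844) ((442.08489990234375, 265.1317138671875), (24.085012435913086, 24.9620361328125), 120.70230865478516) [ 0.59226439 -0.25851576  0.03040816] [ 0.59096961 -0.25693624  0.036     ]
knob (array([413.5, 229.7]), array([17.3,  2.9]), 8.7) (array([201. , 322.5]), array([ 5., 22.]), 90.0) [0.41996864 0.24575741 0.07337596]
S [405 228] [422 232]
T [190 320] [212 325]
lid corner [214.02122 206.08144] [0.65830671 0.23945826 0.122     ]
lid corner [356.29214 204.62971] [ 0.68657583 -0.0551328   0.122     ]
lid corner [357.4709  320.14832] [ 0.44769698 -0.07396093  0.122     ]
lid corner [215.19998 321.60004] [0.42097343 0.20840249 0.122     ]
handle 356 [0.46231018 0.0055759  0.14691457] [0.48257424 0.13177404 0.16793773] [0.47187794 0.06384394 0.16066026] 254 319 297 303
((286.5047302246094, 299.790283203125), (5.467031002044678, 65.03992462158203), 89.0759506225586) [0.47231342 0.0689856  0.157     ]
lid [ 0.41666227 -0.07327306  0.11602409] [0.6864851  0.23126056 0.12797067] [0.54924474 0.07699385 0.12212903] ((552.4615478515625, 85.00870513916016), (250.32733154296875, 297.4790954589844), 5.106554985046387)
dish [ 0.4272953  -0.24498243  0.03      ]
bottle [ 0.50435731 -0.37925325  0.08      ]
brush [0.50295882 0.44323514 0.05      ]
blue [ 0.61956909 -0.37896625  0.036     ]
```

View pics/crop1.png

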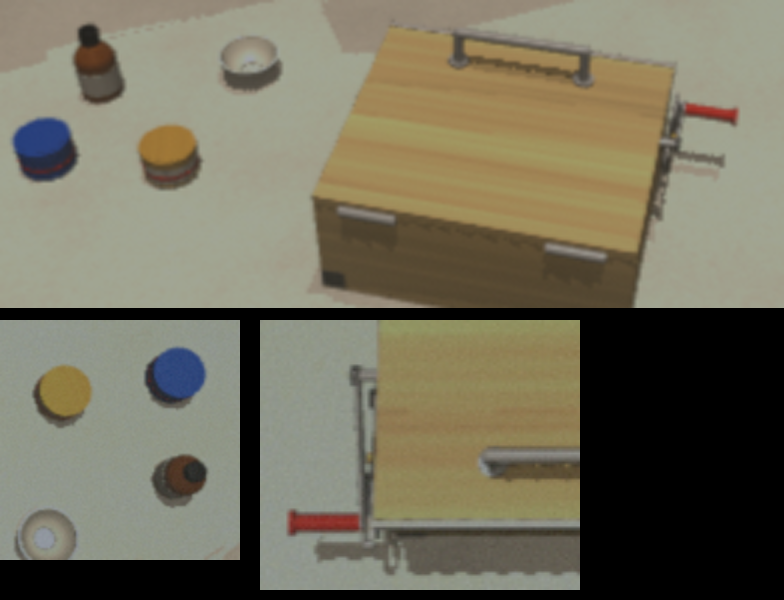

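The crop confirms it: the brass-lidded tin with the cream wall and red band is the wax tin, at about (0.591,-0.257). The measured knob agrees with a chest at (0.552,0.076) yawed about 5°. Next I move above the handle.

```bash
python3 -m crank '[[[0.014,0.046,0.004],[0,0,6],0],[[0.014,0.046,0.004],[0,0,6],0],[[0.014,0.046,0.004],[0,0,6],0],[[0.014,0.046,0.004],[0,0,6],0],[[0.014,0.046,0.004],[0,0,6],0],[[0.014,0.046,0.004],[0,0,6],0],[[0.014,0.046,0.004],[0,0,6],0],[[0.014,0.046,0.004],[0,0,6],0],[[0.014,0.046,0.004],[0,0,6],0],[[0.014,0.046,0.004],[0,0,6],0],[[0.014,0.046,0.004],[0,0,6],0],[[0.014,0.046,0.004],[0,0,6],0]]'; python3 -m crank '[[[0.013,0.045,0],[0,0,0],0],[[0.013,0.045,0],[0,0,0],0],[[0.011,0.045,0],[0,0,0],0],[[0,0,0],[0,0,0],0],[[0,0,0],[0,0,0],0]]'
```

```text
clock: 1.3
tool_pos: [0.4349, -0.0659, 0.2749]
orientation: [-180.0, 0.0, -84.4]
force: [0.7, -0.6, -0.1]
opening: 0.0437
gripper_force: 0.0
clock: 1.8
tool_pos: [0.4718, 0.068, 0.274]
orientation: [179.9, -0.0, -84.6]
force: [-0.5, -0.3, -0.2]
opening: 0.0439
gripper_force: 0.0
```

```bash
python3 -m crank '[[[0,0.0005,-0.03],[0,0,0],0],[[0,0,-0.03],[0,0,0],0],[[0,0,-0.03],[0,0,0],0],[[0,0,-0.02],[0,0,0],0],[[0,0,-0.02],[0,0,0],0],[[0,0,0],[0,0,0],0],[[0,0,0],[0,0,0],0]]'; python3 -m crank '[[[0,0,0],[0,0,0],-1],[[0,0,0],[0,0,0],-1],[[0,0,0],[0,0,0],-1],[[0,0,0],[0,0,0],-1],[[0,0,0],[0,0,0],-1],[[0,0,0],[0,0,0],-1]]'
```

```text
clock: 2.5
tool_pos: [0.472, 0.0667, 0.145]
orientation: [180.0, -0.0, -84.7]
force: [-0.1, -1.1, 0.7]
opening: 0.0437
gripper_force: 0.0
clock: 3.1
tool_pos: [0.4737, 0.068, 0.145]
orientation: [-179.8, 0.0, -84.7]
force: [6.9, -0.5, -3.3]
opening: 0.0092
gripper_force: 30.0
```

```bash
python3 -m crank '[[[0.0015,0,0],[0,0,0],-1],[[0.0057,0.0005,0.0197],[0,0,0],-1],[[0.0076,0.0007,0.0191],[0,0,0],-1],[[0.0095,0.0008,0.0182],[0,0,0],-1],[[0.0112,0.001,0.0172],[0,0,0],-1],[[0.0129,0.0011,0.0159],[0,0,0],-1],[[0,0,0],[0,0,0],-1],[[0,0,0],[0,0,0],-1]]'
```

```text
clock: 3.9
tool_pos: [0.5174, 0.0717, 0.2336]
orientation: [179.6, 0.0, -84.7]
force: [-10.4, 3.4, 2.1]
opening: 0.009
gripper_force: 30.0
```

```bash
python3 -m crank '[[[0.0125,0.0013,0.0156],[0,0,0],-1],[[0.0157,0.0014,0.0131],[0,0,0],-1],[[0.017,0.0015,0.0114],[0,0,0],-1],[[0.018,0.0016,0.0097],[0,0,0],-1],[[0.0189,0.0017,0.0078],[0,0,0],-1],[[0,0,0],[0,0,0],-1],[[0,0,0],[0,0,0],-1]]'
python3 - <<'E'
from h import *
p,d=imaging.snapshot("scene"); cv2.imwrite("pics/s1.png",p); print(ctrl.get_obs()["tool_pos"],ctrl.get_obs()["force"],ctrl.get_obs()["moment"])
E
```

```text
clock: 4.6
tool_pos: [0.6023, 0.0789, 0.2936]
orientation: [180.0, -0.0, -84.7]
force: [-7.1, 0.2, 9.4]
opening: 0.0093
gripper_force: 30.0
[0.60203105 0.07888534 0.29350635] [-5.27988171 -0.77209938  7.95794849] [ 0.01349618  2.36016576 -0.0303305 ]
```

View pics/s1.png

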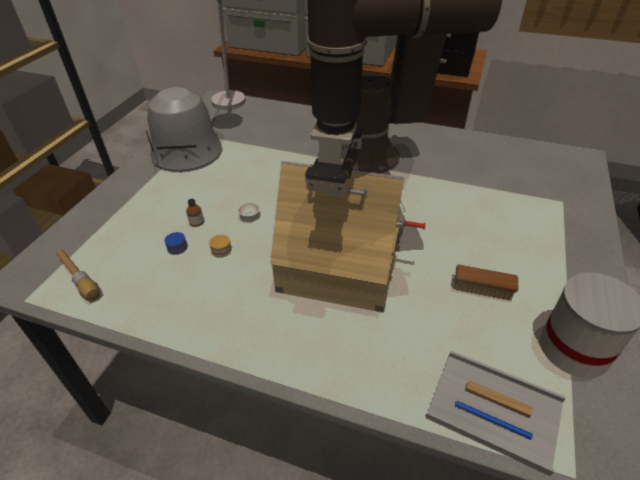

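The lid is up at about 0.99 rad with the bar in the pads at about (340,190), and the red knob is at (413,225). The force is mostly radial. I continue carefully towards taut.

```bash
python3 -m crank '[[[0.009,0.0009,0.005],[0,0,0],-1],[[0.0095,0.0009,0.004],[0,0,0],-1],[[0.0095,0.0009,0.0025],[0,0,0],-1],[[0,0,0],[0,0,0],-1],[[0,0,0],[0,0,0],-1]]';python3 -m crank '[[[0.004,0.0004,0.0008],[0,0,0],-1],[[0,0,0],[0,0,0],-1]]'; python3 -m crank '[[[0.003,0.0003,0.0005],[0,0,0],-1],[[0,0,0],[0,0,0],-1]]'
```

```text
clock: 5.15
tool_pos: [0.6306, 0.0814, 0.3025]
orientation: [179.9, -0.1, -84.7]
force: [0.9, -6.0, -10.6]
opening: 0.009
gripper_force: 30.0
clock: 5.35
tool_pos: [0.6342, 0.0817, 0.3033]
orientation: [179.9, -0.1, -84.7]
force: [0.2, -6.0, -10.0]
opening: 0.0088
gripper_force: 30.0
clock: 5.55
tool_pos: [0.6372, 0.082, 0.3039]
orientation: [179.9, -0.1, -84.7]
force: [0.6, -6.3, -9.7]
opening: 0.0091
gripper_force: 30.0
```

```bash
python3 -m crank '[[[0.002,-0.0006,-0.001],[0,0,0],-1],[[0,0,0],[0,0,0],-1]]';python3 -m crank '[[[0.002,-0.0002,0.0],[0,0,0],-1],[[0,0,0],[0,0,0],-1]]'; python3 -m crank '[[[0.002,0.0002,0.0003],[0,0,0],-1],[[0,0,0],[0,0,0],-1]]'
```

```text
clock: 5.75
tool_pos: [0.6397, 0.0822, 0.3044]
orientation: [-180.0, 0.0, -84.7]
force: [-1.3, -3.0, -4.1]
opening: 0.0088
gripper_force: 30.0
clock: 5.95
tool_pos: [0.6419, 0.0823, 0.3047]
orientation: [-179.9, 0.0, -84.7]
force: [-1.8, 0.5, -1.8]
opening: 0.0089
gripper_force: 30.0
clock: 6.15
tool_pos: [0.6434, 0.0824, 0.305]
orientation: [-180.0, 0.0, -84.7]
force: [-5.3, 1.9, 0.9]
opening: 0.0092
gripper_force: 30.0
```

```bash
python3 -m crank '[[[0.001,0.0001,0.0002],[0,0,0],-1],[[0,0,0],[0,0,0],-1]]';python3 -c "
from h import *
o=ctrl.get_obs();print(o['force'],o['tool_pos'])
p,d=imaging.snapshot('scene'); cv2.imwrite('pics/s2.png',p)
q,d=imaging.snapshot('top'); cv2.imwrite('pics/t2.png',q)
a=cv2.resize(p[150:290,270:440],None,fx=3,fy=3,interpolation=2);b=cv2.resize(q[200:340,180:270],None,fx=3,fy=3,interpolation=2)
cv2.imwrite('pics/c2.png',np.hstack([a,b]))"
```

```text
clock: 6.35
tool_pos: [0.6438, 0.0824, 0.305]
orientation: [179.9, 0.0, -84.7]
force: [-7.7, 1.5, 1.6]
opening: 0.0086
gripper_force: 30.0
[-7.65901308  1.51674869  1.64196595] [0.64378736 0.08242512 0.30499332]
```

View pics/c2.png

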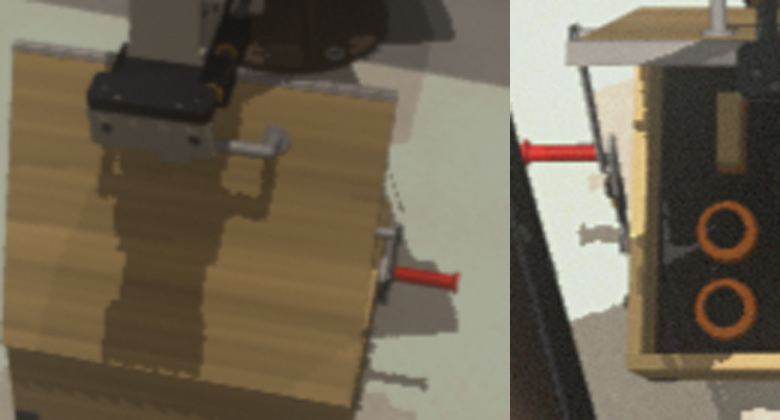

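The stay looks straight (knob at about (414,244) in the scene frame), and the force is rising without motion, so it is taut. I let the lid down about 5°.

```bash
python3 -m crank '[[[-0.003,-0.0003,-0.0004],[0,0,0],-1],[[-0.003,-0.0003,-0.0005],[0,0,0],-1],[[-0.003,-0.0003,-0.0005],[0,0,0],-1],[[-0.003,-0.0003,-0.0006],[0,0,0],-1],[[-0.003,-0.0003,-0.0006],[0,0,0],-1],[[0,0,0],[0,0,0],-1]]';python3 -m crank '[[[-0.002,-0.0002,-0.0004],[0,0,0],-1],[[0,0,0],[0,0,0],-1]]'; python3 -m crank '[[[-0.001,-0.0001,-0.0002],[0,0,0],-1],[[0,0,0],[0,0,0],-1]]'
```

```text
clock: 7.05
tool_pos: [0.6292, 0.0811, 0.3023]
orientation: [-180.0, 0.1, -84.7]
force: [-3.1, 4.8, 2.4]
opening: 0.0091
gripper_force: 30.0
clock: 7.25
tool_pos: [0.6274, 0.0809, 0.3019]
orientation: [-180.0, 0.1, -84.7]
force: [-2.0, 4.6, 3.5]
opening: 0.009
gripper_force: 30.0
clock: 7.45
tool_pos: [0.6265, 0.0808, 0.3017]
orientation: [-180.0, 0.0, -84.7]
force: [-3.3, 5.5, 2.8]
opening: 0.0087
gripper_force: 30.0
```

```bash
python3 -m crank '[[[-0.001,-0.0002,-0.0002],[0,0,0],-1],[[0,0,0],[0,0,0],-1]]';python3 -m crank '[[[-0.001,-0.0002,-0.0002],[0,0,0],-1],[[0,0,0],[0,0,0],-1]]'; python3 -m crank '[[[-0.001,-0.0002,-0.0002],[0,0,0],-1],[[0,0,0],[0,0,0],-1]]'
```

```text
clock: 7.65
tool_pos: [0.6256, 0.0807, 0.3015]
orientation: [-179.9, 0.1, -84.7]
force: [-1.6, 5.1, 3.3]
opening: 0.009
gripper_force: 30.0
clock: 7.85
tool_pos: [0.6246, 0.0807, 0.3013]
orientation: [-179.9, 0.1, -84.7]
force: [-2.6, 6.1, 3.0]
opening: 0.0089
gripper_force: 30.0
clock: 8.05
tool_pos: [0.6241, 0.0807, 0.3011]
orientation: [-179.9, 0.1, -84.7]
force: [0.0, 5.6, 0.8]
opening: 0.009
gripper_force: 30.0
```

```bash
cat >> h.py <<'E'
C=np.array([.5535,.0763]);a_=np.radians(5.1);EX=np.array([np.cos(a_),np.sin(a_)]);EY=np.array([-EX[1],EX[0]])
def chest(X): d=np.array(X)[:2]-C; return np.round(1000*np.array([d@EX,d@EY,X[2]]),1)
def knob(tag,roiS,roiT):
    S,_=imaging.snapshot("scene");T,_=imaging.snapshot("top");cv2.imwrite(f"pics/S{tag}.png",S);cv2.imwrite(f"pics/T{tag}.png",T)
    r=[]
    for I,roi in((S,roiS),(T,roiT)):
        c=blob(I,(0,150,70),(8,255,255),roi); r.append((cv2.minAreaRect(c.astype(np.float32))[0],c.min(0),c.max(0)))
    X=tri(r[0][0],r[1][0]); print(r,X,chest(X)); return X
E
python3 -m crank '[[[-0.001,-0.0002,-0.0002],[0,0,0],-1],[[0,0,0],[0,0,0],-1]]'
python3 -c "
from h import *
knob('3',(395,210,440,260),(170,230,222,345))"
```

```text
clock: 8.25
tool_pos: [0.6237, 0.0806, 0.3011]
orientation: [-179.8, 0.1, -84.7]
force: [1.9, 6.5, 1.6]
opening: 0.0092
gripper_force: 30.0
[((411.5135192871094, 241.91891479492188), array([402, 239]), array([421, 245])), ((196.5, 255.5), array([185, 253]), array([208, 258]))] [0.54701313 0.2566636  0.14551966] [  9.6 180.2 145.5]
```

The knob is at chest coordinates (9.6, 180, 145.5) mm, which is 31° from upright, so the stay is straight and locked. I open slightly and rise off.

```bash
python3 -m crank '[[[0,0,0],[0,0,0],-0.7],[[0,0,0],[0,0,0],-0.65],[[0,0,0],[0,0,0],-0.65]]'; python3 -m crank '[[[0,0,0.005],[0,0,0],-0.65],[[0,0,0.01],[0,0,0],-0.65],[[0,0,0.02],[0,0,0],-0.6],[[0,0,0.03],[0,0,0],-0.5],[[0,0,0.03],[0,0,0],0],[[0,0,0],[0,0,0],0.5],[[0,0,0],[0,0,0],0.5]]';python3 -c "
from h import *
knob('4',(395,210,440,260),(170,230,222,345))"
```

```text
clock: 8.65
tool_pos: [0.6224, 0.0789, 0.3004]
orientation: [180.0, -0.0, -84.7]
force: [0.2, -0.3, 0.1]
opening: 0.0154
gripper_force: 0.0
clock: 9.35
tool_pos: [0.6228, 0.0795, 0.3971]
orientation: [-179.9, 0.0, -84.7]
force: [0.4, -0.6, -1.0]
opening: 0.0407
gripper_force: 0.0
[((411.5135192871094, 241.91891479492188), array([402, 239]), array([421, 245])), ((196.5, 255.5), array([185, 253]), array([208, 258]))] [0.54701313 0.2566636  0.14551966] [  9.6 180.2 145.5]
```

The knob has not moved with the hand off, so the lock holds. On to the tin.

```bash
python3 -m crank '[[[-0.0028,-0.0306,0],[0,0,-8.2],1],[[-0.0028,-0.0306,0],[0,0,-8.2],1],[[-0.0028,-0.0306,0],[0,0,-8.2],1],[[-0.0028,-0.0306,0],[0,0,-8.2],1],[[-0.0028,-0.0306,0],[0,0,-8.2],1],[[-0.0028,-0.0306,0],[0,0,-8.2],1],[[-0.0028,-0.0306,-0.03],[0,0,-8.2],1],[[-0.0028,-0.0306,-0.03],[0,0,-8.2],1],[[-0.0028,-0.0306,-0.03],[0,0,-8.2],1],[[-0.0028,-0.0306,-0.03],[0,0,-8.2],1],[[-0.0028,-0.0306,-0.03],[0,0,-8.2],1],[[0,0,-0.03],[0,0,0],1]]'; python3 -m crank '[[[0,0,-0.03],[0,0,0],1],[[0,0,0],[0,0,0],1],[[0,0,0],[0,0,0],1]]';python3 -c "
from h import *
S,_=imaging.snapshot('scene');cv2.imwrite('pics/S5.png',S);T,_=imaging.snapshot('top');cv2.imwrite('pics/T5.png',T)
cv2.imwrite('pics/c5.png',np.hstack([cv2.resize(S[140:300,160:360],None,fx=2,fy=2),cv2.resize(T[160:320,380:560],None,fx=2,fy=2)]))
c=blob(S,(10,110,90),(28,255,255),(205,230,238,262));A=cv2.fitEllipse(c.astype(np.float32));print(A,onz('scene',A[0],.036),ctrl.get_obs()['joint_pos'])"
```

```text
clock: 10.65
tool_pos: [0.5903, -0.2601, 0.2132]
orientation: [-180.0, -0.1, -175.3]
force: [1.0, 0.2, -0.6]
opening: 0.0876
gripper_force: 0.0
clock: 10.95
tool_pos: [0.5915, -0.2573, 0.1855]
orientation: [-180.0, -0.1, -174.9]
force: [0.5, 0.3, 1.0]
opening: 0.0875
gripper_force: 0.0
((219.12945556640625, 241.74856567382812), (13.913108825683594, 20.068387985229492), 79.01608276367188) [ 0.59717448 -0.25562251  0.036     ] [-6.16855919e+00  1.92631864e+01 -6.48244763e+00  4.34318118e-02
 -6.41248258e+01 -7.87010144e+01]
```

View pics/c5.png

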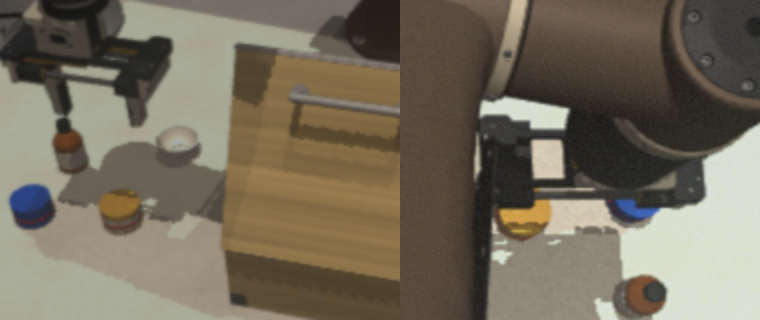

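The gripper is above the brass tin, which sits at scene (219,242) and top (442,265). The blue tin and the bottle are clear of it.

```bash
python3 -m crank '[[[0.001,0,-0.04],[0,0,0],1],[[0,0,-0.04],[0,0,0],1],[[0,0,-0.04],[0,0,0],1],[[0,0,-0.025],[0,0,0],1],[[0,0,-0.0175],[0,0,0],1],[[0,0,0],[0,0,0],1],[[0,0,0],[0,0,0],1]]'; python3 -m crank '[[[0,0,0],[0,0,0],-1],[[0,0,0],[0,0,0],-1],[[0,0,0],[0,0,0],-1],[[0,0,0],[0,0,0],-1],[[0,0,0],[0,0,0],-1]]'
```

```text
clock: 11.75
tool_pos: [0.594, -0.2572, 0.0247]
orientation: [-180.0, 0.1, -174.8]
force: [0.7, 0.5, 0.9]
opening: 0.0875
gripper_force: 0.0
clock: 12.25
tool_pos: [0.5929, -0.2572, 0.0235]
orientation: [-180.0, 0.0, -174.9]
force: [-0.8, 1.6, 3.6]
opening: 0.0541
gripper_force: 30.0
```

```bash
python3 -m crank '[[[0,0,0.02],[0,0,0],-1],[[0,0,0.03],[0,0,0],-1],[[-0.015,0,0.04],[0,0,0],-1],[[-0.025,0,0.04],[0,0,0],-1],[[-0.025,0.01,0.04],[0,0,0],-1],[[-0.024,0.03,0.03],[0,0,0],-1],[[0,0.04,0],[0,0,0],-1],[[0,0.04,0],[0,0,0],-1],[[0,0.04,0],[0,0,0],-1],[[0,0.04,0],[0,0,0],-1],[[0,0.04,0],[0,0,0],-1],[[0,0.032,0],[0,0,0],-1]]'; python3 -m crank '[[[0,0,0],[0,0,0],-1],[[0,0,0],[0,0,0],-1]]';python3 -c "
from h import *
S,_=imaging.snapshot('scene');cv2.imwrite('pics/S6.png',S);T,_=imaging.snapshot('top');cv2.imwrite('pics/T6.png',T)
cv2.imwrite('pics/c6.png',np.hstack([cv2.resize(S[100:300,240:440],None,fx=2,fy=2),cv2.resize(T[160:360,180:380],None,fx=2,fy=2)]))"
```

```text
clock: 13.45
tool_pos: [0.5032, 0.0168, 0.223]
orientation: [180.0, -0.0, -174.9]
force: [2.0, 0.2, -1.0]
opening: 0.054
gripper_force: 30.0
clock: 13.65
tool_pos: [0.5034, 0.0156, 0.2229]
orientation: [-180.0, -0.0, -174.8]
force: [1.1, -0.3, -0.6]
opening: 0.0542
gripper_force: 30.0
```

View pics/c6.png

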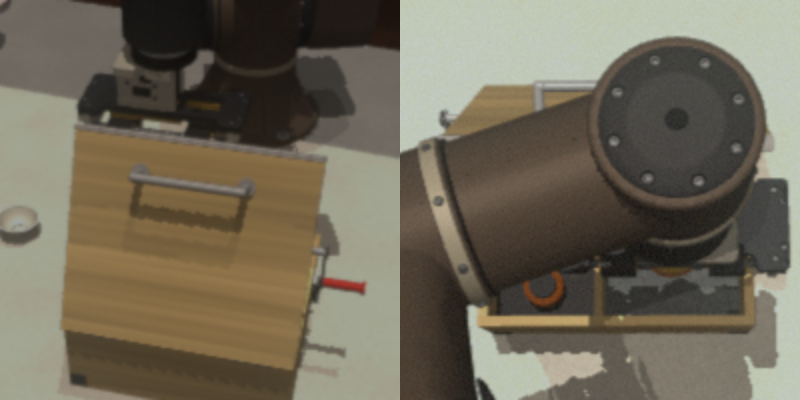

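The tin hangs over the bay between the divider and the -y wall, at about (670,270) in the crop, with the lid standing clear. I shift 12 mm towards the handle side and lower it.

```bash
python3 -m crank '[[[-0.006,0,-0.01],[0,0,0],-1],[[-0.006,-0.001,-0.02],[0,0,0],-1],[[0,0,-0.025],[0,0,0],-1],[[0,0,-0.025],[0,0,0],-1],[[0,0,-0.025],[0,0,0],-1],[[0,0,-0.02],[0,0,0],-1],[[0,0,-0.015],[0,0,0],-1],[[0,0,0],[0,0,0],-1]]'; python3 -m crank '[[[0,0,-0.01],[0,0,0],-1],[[0,0,-0.01],[0,0,0],-1],[[0,0,-0.007],[0,0,0],-1],[[0,0,-0.005],[0,0,0],-1],[[0,0,0],[0,0,0],-1]]';  python3 -m crank '[[[0,0,-0.003],[0,0,0],-1],[[0,0,0],[0,0,0],-1]]'
```

```text
clock: 14.55
tool_pos: [0.4895, 0.0124, 0.0806]
orientation: [-179.9, -0.3, -175.0]
force: [-0.2, 0.4, -1.4]
opening: 0.0541
gripper_force: 30.0
clock: 15.05
tool_pos: [0.4914, 0.0138, 0.0504]
orientation: [-180.0, -0.1, -174.9]
force: [0.6, -0.4, -1.5]
opening: 0.0539
gripper_force: 30.0
clock: 15.25
tool_pos: [0.4918, 0.014, 0.048]
orientation: [180.0, 0.0, -174.9]
force: [-0.4, -0.6, -1.3]
opening: 0.0546
gripper_force: 30.0
```

```bash
python3 -m crank '[[[0,0,-0.003],[0,0,0],-1],[[0,0,0],[0,0,0],-1]]';  python3 -m crank '[[[0,0,-0.002],[0,0,0],-1],[[0,0,0],[0,0,0],-1]]'
```

```text
clock: 15.45
tool_pos: [0.4916, 0.0139, 0.0449]
orientation: [-180.0, -0.0, -174.9]
force: [0.4, 0.0, -0.9]
opening: 0.0542
gripper_force: 30.0
clock: 15.65
tool_pos: [0.492, 0.0139, 0.0443]
orientation: [-180.0, 0.0, -174.9]
force: [-6.5, 2.0, 14.7]
opening: 0.054
gripper_force: 30.0
```

Contact at the expected height, so I back off a little, release and rise.

```bash
python3 -m crank '[[[0,0,0.0015],[0,0,0],-1],[[0,0,0],[0,0,0],-0.3],[[0,0,0],[0,0,0],0.45],[[0,0,0],[0,0,0],0.45],[[0,0,0],[0,0,0],0.45]]';  python3 -m crank '[[[0,0,0.01],[0,0,0],0.45],[[0,0,0.03],[0,0,0],0.45],[[0,0,0.04],[0,0,0],0.45],[[0,0,0.04],[0,0,0],0.45],[[0,0,0.04],[0,0,0],0.45],[[-0.01,-0.03,0.03],[0,0,0],0.45],[[-0.02,-0.04,0.02],[0,0,0],0.45],[[-0.02,-0.04,0.0],[0,0,0],0.45],[[0,-0.04,0],[0,0,0],0.45]]';python3 -c "
from h import *
S,_=imaging.snapshot('scene');cv2.imwrite('pics/S7.png',S);T,_=imaging.snapshot('top');cv2.imwrite('pics/T7.png',T)
cv2.imwrite('pics/c7.png',np.hstack([cv2.resize(S[100:300,240:440],None,fx=2,fy=2),cv2.resize(T[160:360,180:380],None,fx=2,fy=2)]))"
```

```text
clock: 16.15
tool_pos: [0.4919, 0.0139, 0.0445]
orientation: [-180.0, 0.0, -174.9]
force: [0.1, 0.3, -0.6]
opening: 0.0634
gripper_force: 0.0
clock: 17.05
tool_pos: [0.4399, -0.1372, 0.2568]
orientation: [180.0, 0.2, -174.8]
force: [1.1, -0.0, 0.2]
opening: 0.0635
gripper_force: 0.0
```

View pics/c7.png

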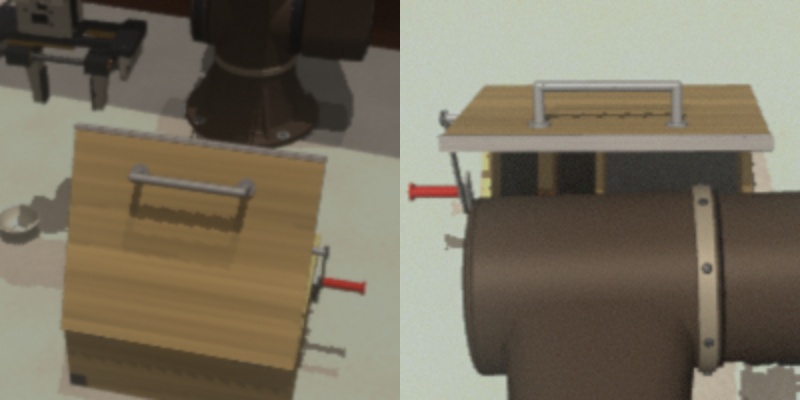

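The lid still stands on the stay, with the knob at about (412,243) in the scene. The tin is hidden by the arm. I go over the front to above the knob, with the tool tilted outward.

```bash
python3 -m crank '[[[0,0.0355,0.035],[0,0,7.5],0],[[0,0.0355,0.035],[0,0,7.5],0],[[0,0.0355,0.035],[0,0,7.5],0],[[0,0.0355,0.035],[0,0,7.5],0],[[0,0.0355,0],[0,0,7.5],0],[[0,0.0355,0],[0,0,7.5],0],[[0,0.0355,0],[0,0,7.5],0],[[0,0.0355,0],[0,0,7.5],0],[[0.026,0.0355,0],[0,0,7.5],0],[[0.026,0.0355,0],[0,0,7.5],0],[[0.026,0.0355,0],[0,0,7.5],0],[[0.026,0.0355,0],[0,0,7.5],0]]';  python3 -m crank '[[[0,0,0],[-8.3,-0.74,0],0],[[0,0,0],[-8.3,-0.74,0],0],[[0,0,-0.03],[-8.3,-0.74,0],0],[[0,0,-0.05],[0,0,0],0],[[0,0,-0.05],[0,0,0],0],[[0,0,-0.03],[0,0,0],0],[[0,0,0],[0,0,0],0],[[0,0,0],[0,0,0],0]]';python3 -c "
from h import *
S,_=imaging.snapshot('scene');cv2.imwrite('pics/S8.png',S);T,_=imaging.snapshot('top');cv2.imwrite('pics/T8.png',T)
print(ctrl.get_obs()['joint_pos'], chest(ctrl.get_obs()['tool_pos']))
cv2.imwrite('pics/c8.png',np.hstack([cv2.resize(S[140:300,280:480],None,fx=2,fy=2),cv2.resize(T[180:340,160:360],None,fx=2,fy=2)]))"
```

```text
clock: 18.35
tool_pos: [0.5461, 0.2917, 0.3952]
orientation: [-180.0, 0.0, -84.5]
force: [-0.2, -0.4, 1.1]
opening: 0.044
gripper_force: 0.0
clock: 19.15
tool_pos: [0.5461, 0.2904, 0.2359]
orientation: [-180.0, -25.0, -84.9]
force: [0.4, -0.5, 1.9]
opening: 0.0434
gripper_force: 0.0
[ 55.58335176  23.19503191  -4.80678501  15.81609229 -81.88034682
 -55.50294103] [ 12.2 214.3 237.3]
```

View pics/c8.png

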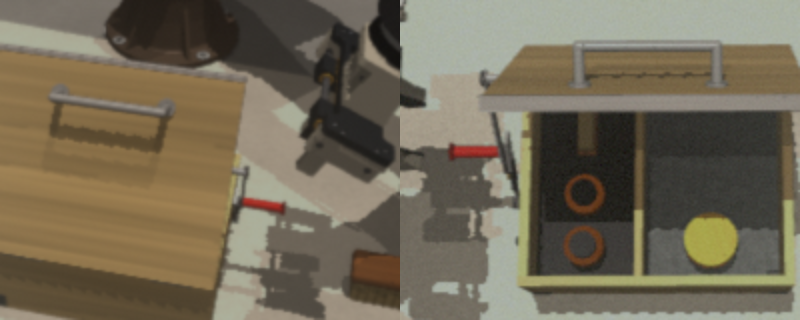

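The tin stands in the bay at top (513,300). The knob is clear and the gripper is poised outside it. I descend onto the knob.

```bash
python3 -m crank '[[[0.0002,-0.008,-0.022],[0,0,0],0],[[0.0002,-0.01,-0.024],[0,0,0],0],[[0.0002,-0.01,-0.024],[0,0,0],0],[[0.0002,-0.006,-0.018],[0,0,0],0],[[0,-0.0055,-0.015],[0,0,0],0],[[0,0,0],[0,0,0],0],[[0,0,0],[0,0,0],0]]';python3 -c "
from h import *
knob('9',(395,210,440,260),(170,230,222,345));o=ctrl.get_obs();print(chest(o['tool_pos']),o['force'])"
```

```text
clock: 19.95
tool_pos: [0.5475, 0.2512, 0.1335]
orientation: [-179.9, -24.9, -84.9]
force: [0.2, 0.2, -0.1]
opening: 0.0441
gripper_force: 0.0
[((405.0, 240.5), array([401, 239]), array([409, 242])), ((199.0, 255.5), array([190, 253]), array([208, 258]))] [0.54782391 0.24693125 0.14865086] [  9.5 170.5 148.7]
[  9.6 175.  133.5] [-0.49587893  0.31812856  0.35283097]
```

```bash
python3 -m crank '[[[0,0,0],[0,0,0],-0.6],[[0,0,0],[0,0,0],-0.65],[[0,0,0],[0,0,0],-0.65],[[0,0,0],[0,0,0],-0.65]]';python3 -m crank '[[[0,0,0],[0,0,0],-0.69],[[0,0,0],[0,0,0],-0.69]]';python3 -m crank '[[[0,0,0],[0,0,0],-0.715],[[0,0,0],[0,0,0],-0.715]]'
```

```text
clock: 20.45
tool_pos: [0.5466, 0.2505, 0.1317]
orientation: [-180.0, -25.0, -84.9]
force: [-0.4, 0.5, -0.3]
opening: 0.0181
gripper_force: 0.0
clock: 20.65
tool_pos: [0.5468, 0.2505, 0.1318]
orientation: [-180.0, -25.0, -84.9]
force: [1.2, 0.1, 1.8]
opening: 0.014
gripper_force: 0.7
clock: 20.85
tool_pos: [0.5467, 0.2505, 0.1316]
orientation: [-180.0, -25.0, -84.9]
force: [1.1, 0.5, 0.1]
opening: 0.0128
gripper_force: 0.6
```

```bash
python3 -m crank '[[[0.0004,0,0],[0,0,0],-0.74],[[0,0,0],[0,0,0],-0.74]]';python3 -m crank '[[[0,0,0],[0,0,0],-1],[[0,0,0],[0,0,0],-1],[[0,0,0],[0,0,0],-1]]'
```

```text
clock: 21.05
tool_pos: [0.547, 0.2505, 0.1316]
orientation: [180.0, -25.0, -84.9]
force: [0.4, 0.6, 0.9]
opening: 0.0115
gripper_force: 9.3
clock: 21.35
tool_pos: [0.547, 0.2505, 0.1316]
orientation: [-180.0, -25.0, -84.9]
force: [1.1, 0.8, 0.9]
opening: 0.011
gripper_force: 30.0
```

```bash
python3 -m crank '[[[0.001,0.0001,0.0017],[0,0,0],-1],[[0.001,0.0001,0.0017],[0,0,0],-1],[[0,0,0],[0,0,0],-1]]';python3 -m crank '[[[0.001,0.0001,0.0017],[0,0,0],-1],[[0.001,0.0001,0.0017],[0,0,0],-1],[[0,0,0],[0,0,0],-1]]';python3 -m crank '[[[0.0005,0.0001,0.0009],[0,0,0],-1],[[0,0,0],[0,0,0],-1]]'
```

```text
clock: 21.65
tool_pos: [0.5486, 0.2506, 0.1346]
orientation: [179.9, -25.0, -84.9]
force: [-1.9, 2.3, -2.9]
opening: 0.0106
gripper_force: 30.0
clock: 21.95
tool_pos: [0.5511, 0.2508, 0.1384]
orientation: [180.0, -25.0, -84.9]
force: [-0.2, 1.3, -5.2]
opening: 0.011
gripper_force: 30.0
clock: 22.15
tool_pos: [0.5515, 0.2509, 0.1394]
orientation: [180.0, -25.0, -84.9]
force: [-0.4, 2.7, -5.2]
opening: 0.0112
gripper_force: 30.0
```

```bash
python3 -m crank '[[[0.0003,0,0.0006],[0,0,0],-1],[[0,0,0],[0,0,0],-1]]';python3 -m crank '[[[0.0002,0,0.0005],[0,0,0],-1],[[0,0,0],[0,0,0],-1]]'; python3 -c "
from h import *
o=ctrl.get_obs();print(chest(o['tool_pos']),o['force'])"
```

```text
clock: 22.35
tool_pos: [0.5518, 0.2509, 0.1399]
orientation: [180.0, -25.0, -84.9]
force: [-0.0, 1.3, -3.9]
opening: 0.0113
gripper_force: 30.0
clock: 22.55
tool_pos: [0.552, 0.2509, 0.1404]
orientation: [180.0, -25.0, -84.9]
force: [0.1, 1.3, -4.1]
opening: 0.011
gripper_force: 30.0
[ 14.  174.  140.4] [ 0.10984231  1.336275   -4.08244779]
```

```bash
python3 -m crank '[[[0.0002,0,0.0004],[0,0,0],-1],[[0,0,0],[0,0,0],-1]]';python3 -m crank '[[[-0.0009,-0.0001,0.0005],[0,0,0],-1],[[0,0,0],[0,0,0],-1]]'; python3 -c "
from h import *
o=ctrl.get_obs();print(chest(o['tool_pos']),o['force'])
S,_=imaging.snapshot('scene');c=blob(S,(0,150,70),(8,255,255),(390,200,440,260));print(c.min(0),c.max(0))"
```

```text
clock: 22.75
tool_pos: [0.5521, 0.2509, 0.1408]
orientation: [180.0, -25.0, -84.9]
force: [-1.0, 2.2, -5.1]
opening: 0.0107
gripper_force: 30.0
clock: 22.95
tool_pos: [0.5512, 0.2508, 0.1414]
orientation: [180.0, -25.0, -84.9]
force: [-0.6, 1.8, -5.1]
opening: 0.0107
gripper_force: 30.0
[ 13.2 174.  141.4] [-0.64300369  1.76800666 -5.09164793]
[402 237] [409 240]
```

```bash
python3 -m crank '[[[-0.001,-0.0001,0.0006],[0,0,0],-1],[[0,0,0],[0,0,0],-1]]';python3 -m crank '[[[-0.001,-0.0001,0.0006],[0,0,0],-1],[[0,0,0],[0,0,0],-1]]';python3 -m crank '[[[-0.0015,-0.0001,0.0008],[0,0,0],-1],[[0,0,0],[0,0,0],-1]]'
```

```text
clock: 23.2
tool_pos: [0.5502, 0.2507, 0.142]
orientation: [180.0, -25.0, -84.9]
force: [-0.8, 1.7, -4.8]
opening: 0.0113
gripper_force: 30.0
clock: 23.4
tool_pos: [0.5492, 0.2506, 0.1426]
orientation: [180.0, -25.0, -84.9]
force: [-0.8, 1.4, -5.5]
opening: 0.0112
gripper_force: 30.0
clock: 23.6
tool_pos: [0.5476, 0.2505, 0.1434]
orientation: [180.0, -25.0, -84.9]
force: [-1.5, 2.2, -3.9]
opening: 0.0112
gripper_force: 30.0
```

It folds freely. I follow the arc about the foot.

```bash
python3 -m crank '[[[-0.0052,-0.0005,0.0016],[0,0,0],-1],[[-0.0052,-0.0005,0.0014],[0,0,0],-1],[[0,0,0],[0,0,0],-1]]';python3 -m crank '[[[-0.0073,-0.0006,0.0016],[0,0,0],-1],[[-0.0073,-0.0006,0.0008],[0,0,0],-1],[[0,0,0],[0,0,0],-1]]';python3 -m crank '[[[-0.0073,-0.0006,0.0005],[0,0,0],-1],[[-0.0073,-0.0007,-0.0002],[0,0,0],-1],[[0,0,0],[0,0,0],-1]]'
```

```text
clock: 23.9
tool_pos: [0.5367, 0.2495, 0.1467]
orientation: [180.0, -25.0, -84.9]
force: [-1.7, 2.0, -4.5]
opening: 0.0109
gripper_force: 30.0
clock: 24.2
tool_pos: [0.5217, 0.2482, 0.149]
orientation: [180.0, -25.0, -84.9]
force: [-1.7, 1.6, -4.0]
opening: 0.011
gripper_force: 30.0
clock: 24.5
tool_pos: [0.5069, 0.2469, 0.1489]
orientation: [180.0, -25.0, -84.9]
force: [-2.2, 1.8, -3.3]
opening: 0.0114
gripper_force: 30.0
```

```bash
python3 -m crank '[[[-0.0072,-0.0006,-0.0004],[0,0,0],-1],[[-0.0072,-0.0006,-0.0009],[0,0,0],-1],[[-0.0071,-0.0006,-0.0015],[0,0,0],-1],[[-0.0069,-0.0006,-0.0022],[0,0,0],-1],[[0,0,0],[0,0,0],-1]]';python3 -m crank '[[[-0.0067,-0.0006,-0.0028],[0,0,0],-1],[[-0.0064,-0.0006,-0.0033],[0,0,0],-1],[[-0.0061,-0.0005,-0.0039],[0,0,0],-1],[[-0.0058,-0.0005,-0.0044],[0,0,0],-1],[[0,0,0],[0,0,0],-1]]'; python3 -c "
from h import *
S,_=imaging.snapshot('scene');T,_=imaging.snapshot('top')
cv2.imwrite('pics/c9.png',np.hstack([cv2.resize(S[120:300,280:480],None,fx=2,fy=2),cv2.resize(T[180:360,160:360],None,fx=2,fy=2)]))"
```

```text
clock: 25.0
tool_pos: [0.4783, 0.2443, 0.1435]
orientation: [179.9, -25.0, -84.9]
force: [-4.8, 1.1, -5.2]
opening: 0.0103
gripper_force: 30.0
clock: 25.5
tool_pos: [0.4533, 0.2422, 0.1286]
orientation: [179.9, -25.0, -84.9]
force: [-5.8, 1.8, -4.6]
opening: 0.0111
gripper_force: 30.0
```

View pics/c9.png

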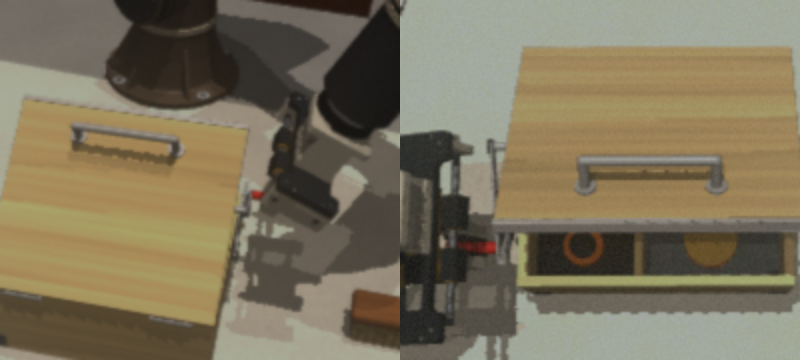

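The lid is coming down in hand, with the knob still in the pads at top (≈398,302). Continuing.

```bash
python3 -m crank '[[[-0.0054,-0.0005,-0.0049],[0,0,0],-1],[[-0.0048,-0.0004,-0.0053],[0,0,0],-1],[[-0.0044,-0.0004,-0.0057],[0,0,0],-1],[[-0.0039,-0.0003,-0.0062],[0,0,0],-1],[[0,0,0],[0,0,0],-1]]';python3 -m crank '[[[-0.0034,-0.0003,-0.0064],[0,0,0],-1],[[-0.0027,-0.0002,-0.0067],[0,0,0],-1],[[0,0,0],[0,0,0],-1]]'; python3 -m crank '[[[-0.0029,-0.0003,-0.0068],[0,0,0],-1],[[-0.0023,-0.0002,-0.0069],[0,0,0],-1],[[0,0,0],[0,0,0],-1]]'
```

```text
clock: 26.1
tool_pos: [0.4346, 0.2405, 0.1059]
orientation: [179.9, -25.0, -84.9]
force: [-7.9, 3.1, -5.0]
opening: 0.0111
gripper_force: 30.0
clock: 26.4
tool_pos: [0.4284, 0.2399, 0.0927]
orientation: [179.9, -25.0, -84.9]
force: [-9.4, 1.8, -5.3]
opening: 0.0113
gripper_force: 30.0
clock: 26.7
tool_pos: [0.4229, 0.2394, 0.0787]
orientation: [179.8, -25.0, -84.9]
force: [-13.1, 3.9, -7.1]
opening: 0.0109
gripper_force: 30.0
```

```bash
python3 -m crank '[[[-0.0015,-0.0001,-0.006],[0,0,0],-1],[[-0.0008,-0.0001,-0.005],[0,0,0],-1],[[0,0,0],[0,0,0],-1]]';python3 -m crank '[[[0,0,-0.003],[0,0,0],-1],[[0,0,-0.002],[0,0,0],-1],[[0,0,0],[0,0,0],-1]]'
cat >> h.py <<'E'
def lid():
    T,d=imaging.snapshot("top"); K,R,t=cam("top"); v,u=np.mgrid[205:330,225:355]; z=d[v,u]
    W=(np.stack([(u-K[0,2])/K[0,0]*z,(v-K[1,2])/K[1,1]*z,z],-1)-t.ravel())@R; W=W[z>0]
    x=(W[:,:2]-C)@EX; m=(W[:,2]>.1)&(W[:,2]<.2)&(x>-.118)&(x<.115); p=np.polyfit(x[m],W[m,2],1)
    for _ in range(6): m&=abs(np.polyval(p,x)-W[:,2])<.008; p=np.polyfit(x[m],W[m,2],1)
    print("lid slope",-p[0],"z at hinge",np.polyval(p,.12)); return T
E
python3 -c "
from h import *
lid()"
```

```text
clock: 27.0
tool_pos: [0.4207, 0.2392, 0.0679]
orientation: [179.8, -25.0, -84.9]
force: [-12.9, 4.0, -7.2]
opening: 0.0114
gripper_force: 30.0
clock: 27.3
tool_pos: [0.422, 0.2394, 0.0641]
orientation: [180.0, -25.0, -84.9]
force: [-6.5, 1.8, -2.8]
opening: 0.0111
gripper_force: 30.0
lid slope 0.0008189036003656164 z at hinge 0.1220249626854007
```

The lid now measures flat, with a slope of about 0. I ease the last millimetres onto the rest peg and let go.

```bash
python3 -m crank '[[[0.0005,0,-0.0015],[0,0,0],-1],[[0.0005,0,-0.001],[0,0,0],-1],[[0,0,0],[0,0,0],-1]]';python3 -m crank '[[[0,0,0],[0,0,0],-0.7],[[0,0,0],[0,0,0],-0.6],[[0,0,0],[0,0,0],0],[[0,0,0],[0,0,0],0],[[0,0,0],[0,0,0],0]]'; python3 -c "
from h import *
lid();knob('10',(390,210,440,260),(170,300,225,340))"
```

```text
clock: 27.65
tool_pos: [0.4229, 0.2395, 0.0619]
orientation: [180.0, -25.0, -84.9]
force: [-9.7, 1.8, 0.4]
opening: 0.0113
gripper_force: 30.0
clock: 28.15
tool_pos: [0.4239, 0.2396, 0.0623]
orientation: [-180.0, -25.0, -84.9]
force: [-0.1, -0.2, 0.2]
opening: 0.0363
gripper_force: 0.0
lid slope 0.0006008800758458099 z at hinge 0.12209030281977791
[((408.0, 228.5), array([405, 227]), array([411, 230])), ((207.5, 322.0), array([203, 320]), array([212, 324]))] [0.42208366 0.23161163 0.07553343] [-117.1  166.4   75.5]
```

```bash
python3 -m crank '[[[0,0.005,0.012],[0,0,0],0.3],[[0,0.012,0.026],[0,0,0],0.3],[[0,0.016,0.036],[0,0,0],0.3],[[0,0.016,0.04],[0,0,0],0.3],[[0,0.01,0.05],[0,0,0],0.3],[[0,0.01,0.05],[0,0,0],0.3],[[0,0,0],[0,0,0],0.3],[[0,0,0],[0,0,0],0.3],[[0,0,0],[0,0,0],0.3]]'; python3 -c "
from h import *
T=lid();knob('11',(390,210,440,260),(170,300,225,340));S=cv2.imread('pics/S11.png')
cv2.imwrite('pics/c11.png',np.hstack([cv2.resize(S[160:340,160:540],None,fx=1,fy=1),cv2.resize(T[180:360,70:490],None,fx=1,fy=1)]))"
```

```text
clock: 29.2
tool_pos: [0.4232, 0.3076, 0.2733]
orientation: [179.9, -25.1, -84.9]
force: [0.7, 0.2, -0.1]
opening: 0.0569
gripper_force: 0.0
lid slope 0.0005763718333636155 z at hinge 0.12207417648552686
[((413.45947265625, 229.7432403564453), array([405, 228]), array([422, 232])), ((201.0, 322.5), array([190, 320]), array([212, 325]))] [0.4199871  0.24573896 0.07323723] [-117.9  180.6   73.2]
```

View pics/c11.png

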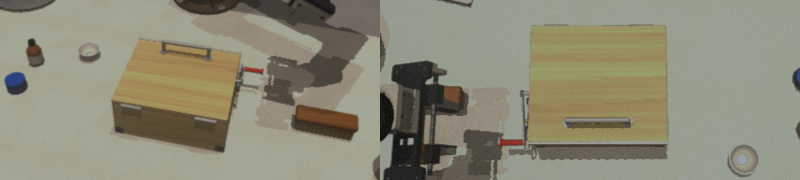

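The knob is back at its starting pixels (413,230), the lid is flat, and the bottle, dish and brush are where they were. I hand it in.

```bash
python3 -c "
from plant import close_job
print(close_job())"
```

```text
the job is handed in; nothing more can be done
None
```

The job is handed in, with no verdict shown: the wax tin was seen standing in the bay before closing, the lid measures fully shut, the bottle, dish and brush look unmoved, and the clock read about 29 s of the 72 s allowed.

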